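Sort joinery parts into their sample trays

ROBOT

A 7-joint arm with a two-finger parallel gripper is mounted at the origin on the work surface. World frame = base frame: x ahead of the robot, y to its left, z up, the work surface at z = 0. Lengths are in m, angles in rad, forces in N, time in s.
With the tool pointing down it reaches from about 0.35 to 0.9 m from the base axis. Payload 8.1 kg.
Tool frame: the origin (TCP) lies on the front face of the gripper's body, between the roots of the fingers; the fingertips stand 73 mm ahead of it and the grasp point (between the pads) lies 54 mm ahead of it; z points along the fingers, y is the line along which they close (so a half turn about z gives the same grasp; the last joint's range is limited). The gripper opens to 85 mm and grips with 20 to 120 N. Pads are 22 mm wide; open, the fingers measure 114 mm over their backs; the gripper's body (76 mm by 85 mm) begins 54 mm behind the grasp point. The pads swing forward as they close: fully open they stand 13 mm farther back than shut.
Start: joints at [1.025, 0.434, 0.025, 1.573, -0.012, 1.134, -0.075], TCP at [0.268, -0.565, 0.304] pointing down, gripper open.
Joint ranges: [-2.62, 2.62], [-0.44, 2.09], [-1.27, 1.32], [0.08, 2.57], [-1.32, 4.46], [0.12, 2], [-2.74, 2.74]. Speed limits (rad/s): [2.22, 2.22, 3.01, 3.01, 3.14, 3.14, 3.14].

INTERFACE

Orientations are given as a unit quaternion [w, x, y, z].
In Python, from station import bot gives the robot as it stands.
- The arm moves only by the shell command python3 -m pendant 'ROWS'. ROWS is JSON, one flat list of numbers, 5 for each row, row after row: the shift along the tool's x, y, z in cm, then the turn about the tool's z in rad, then the opening, from 0 (shut) to 1 (fully open). In form: [dx, dy, dz, turn, hand, dx, dy, dz, turn, hand, ...]. A call has 1 to 20 rows; each row shifts and turns the commanded pose from where the row before left it, along the tool's axes as they then stand; what a row does not reach is not made up. A row lasts 1/8 s, in which the tool goes at most 62.5 mm and 10.7 degrees, less where a joint would pass 70% of its speed; a pose out of reach is approached as far as the arm can. A call is refused whole if a number of a shift passes 6.25 or a number of a turn 0.188, either way. A call with a gripper value outside its range is refused whole. The fingers move at their own pace and stop on an object; the grip force is fixed at half the most. Time passes only in rows, so rows that do not move let the fingers close. It gives the time, the measured TCP pose, the force, the opening and the grip force at its end, in the units of the state.
- bot.observe(): the state, without advancing time (a new reading comes with each control period).
- bot.read_camera(name): name is "scene" or "top" or "wrist"; returns a dict with "color" (480x640x3 uint8, red, green, blue), "z_map" (480x640 float32, m along the optical axis (not along the pixel's ray), 0 where there is no reading), "vfov" (degrees; the focal length in pixels is half the picture's height over the tangent of half this angle, whatever the lens; pixels are square), "cx", "cy" (the principal point, pixels), "world_from_camera" (4x4, takes a point from camera to world coordinates). Camera axes: x right, y down, z forward; pixel columns grow to the right and rows downward; lengths in m; the calibration is good to about 2 mm. A picture is of the moment at which its call begins.
- bot.hand_in(): hands the job in; it is judged then, once.
The state is a dict: "time_s": time; "joint_positions": joint angles; "joint_velocities": joint speeds; "effort": joint torques, N m; "ee_pos": TCP position; "orientation": TCP orientation; "ft_force": force on the tool from outside, world axes, zero at the start; "wrist_torque": the same for the moment, N m; "grip_width": opening from 0.0 (shut) to 1.0 (fully open); "grip_force": force on a finger pad.
Only numpy, scipy, OpenCV 4.12 (cv2) and the standard library are available. Lean on these libraries where they do the work, as an engineer would, in place of code of your own. Each camera call takes 0.05 s, during which the arm holds its last target. There are 200 camera calls.

TASK

Sort the five loose beech parts on the bench (two drawer knobs, two flat tenons, one square foot) into the three dark trays: each goes into the tray whose ledge carries a sample of its kind. Set every part down on the tray's floor the way it stands or lies now (knobs with the head up, the foot with its glide up, tenons flat), nothing on top of another or leaning on a wall. Leave the tape measure where it is.

Things in the scene. Friction and masses are not known exactly. Their poses are not given: they have to be found in the camera images.
- knob_a_c (a point): turned beech drawer knob, loose, mushroom-shaped, 34 mm high, standing on its stem foot (28 mm across) with the round head up. Head 38 mm across, its upright side runs from 17 to 28 mm above the underside: grip there. Point: on its axis half-way up, 17 mm above the underside; z up along the axis. One of two alike.
- knob_b_c (a point): turned beech drawer knob, loose, mushroom-shaped, 34 mm high, standing on its stem foot (28 mm across) with the round head up. Head 38 mm across, its upright side runs from 17 to 28 mm above the underside: grip there. Point: on its axis half-way up, 17 mm above the underside; z up along the axis. One of two alike.
- tenon_a_c (a point): beech loose tenon, a flat oblong block 70 (x) x 30 (y) x 16 (z) mm with three fine glue flutes along its top, loose, lying flat. Point: its centre, 8 mm above the underside; x along its length, z up. One of two alike.
- tenon_b_c (a point): beech loose tenon, a flat oblong block 70 (x) x 30 (y) x 16 (z) mm with three fine glue flutes along its top, loose, lying flat. Point: its centre, 8 mm above the underside; x along its length, z up. One of two alike.
- foot_c (a point): square beech furniture foot, loose: block 42 x 42 x 32 mm standing with its round steel glide (26 mm across, 4 mm high) on top, 36 mm high in all. Point: on its axis, 18 mm above the underside; x and y square to its sides, z up.
- knob_tray: dark wooden tray, fixed, with a sample drawer knob glued for good on the ledge along its far side. Tray 114 (x) x 170 (y) x 30 (z) mm outside, walls and floor 5 mm, so 104 x 160 mm inside. Origin: centre of the tray's underside (the inner floor is 5 mm above it); x points from the tray to its ledge, y along the ledge, z up. The ledge is 12 mm high and reaches from x = 57 to 109 mm, the sample stands on its middle at x = 83 mm, its top at most 48 mm above the table.
- tenon_tray: dark wooden tray, fixed, with a sample tenon (lying along y) glued for good on the ledge along its far side. Tray 114 (x) x 170 (y) x 30 (z) mm outside, walls and floor 5 mm, so 104 x 160 mm inside. Origin: centre of the tray's underside (the inner floor is 5 mm above it); x points from the tray to its ledge, y along the ledge, z up. The ledge is 12 mm high and reaches from x = 57 to 109 mm, the sample stands on its middle at x = 83 mm, its top at most 48 mm above the table.
- foot_tray: dark wooden tray, fixed, with a sample square foot glued for good on the ledge along its far side. Tray 114 (x) x 170 (y) x 30 (z) mm outside, walls and floor 5 mm, so 104 x 160 mm inside. Origin: centre of the tray's underside (the inner floor is 5 mm above it); x points from the tray to its ledge, y along the ledge, z up. The ledge is 12 mm high and reaches from x = 57 to 109 mm, the sample stands on its middle at x = 83 mm, its top at most 48 mm above the table.
- tape: tape measure, black with a yellow top patch, 58 (x) x 52 (y) x 30 mm, with a steel tab at +x reaching 38 mm from the middle; loose, lies among the parts and stays there. Origin: centre of its underside.
Things that resemble listed ones, but are neither listed nor needed, are in the scene too. Leave any blue or green look-alike of the part that bears foot_c alone.

How it is judged:
At the end, for the whole second after the job is handed in: Both knobs in the knob tray, both tenons in the tenon tray and the foot in the foot tray, each with its centre inside the tray and at the height it has when resting on the tray floor (within 4 mm), within 0.12 rad of upright (tenons flat, either face up), released and at rest (x of knob_a_c in the frame of knob_tray between -0.05 and 0.05 m and y of knob_a_c in the frame of knob_tray between -0.078 and 0.078 m and z of knob_a_c in the frame of knob_tray between 0.018 and 0.026 m and angle between each of knob_a_c, knob_b_c, foot_c's own z axis and vertical below 0.12 rad and linear speed of each of knob_a, knob_b, tenon_a, tenon_b, foot below 0.02 m/s and x of knob_b_c in the frame of knob_tray between -0.05 and 0.05 m and y of knob_b_c in the frame of knob_tray between -0.078 and 0.078 m and z of knob_b_c in the frame of knob_tray between 0.018 and 0.026 m and x of tenon_a_c in the frame of tenon_tray between -0.05 and 0.05 m and y of tenon_a_c in the frame of tenon_tray between -0.078 and 0.078 m and z of tenon_a_c in the frame of tenon_tray between 0.009 and 0.017 m and (angle between tenon_a_c's own z axis and vertical below 0.12 rad or angle between tenon_a_c's own z axis and vertical above 3.02 rad) and x of tenon_b_c in the frame of tenon_tray between -0.05 and 0.05 m and y of tenon_b_c in the frame of tenon_tray between -0.078 and 0.078 m and z of tenon_b_c in the frame of tenon_tray between 0.009 and 0.017 m and (angle between tenon_b_c's own z axis and vertical below 0.12 rad or angle between tenon_b_c's own z axis and vertical above 3.02 rad) and x of foot_c in the frame of foot_tray between -0.05 and 0.05 m and y of foot_c in the frame of foot_tray between -0.078 and 0.078 m and z of foot_c in the frame of foot_tray between 0.019 and 0.027 m); the robot touches nothing.
It fails at once if the tape measure is pushed more than 25 mm from its place (distance of tape from where it was at the start of the episode above 0.025 m).
It also fails if it takes over 118 s, if anything falls off the work surface, if the arm or the gripper's body presses on something with over 40 N, if the wrist force passes 120 N, or if a joint passes its speed limit or range.

## Working session

There is one attempt and no reset: what is moved stays moved. The work goes in short steps, Python scripts to look and compute and a shell command to move; the robot and the scene stay as the last step left them, time stands still between calls to the robot, and variables do not carry over. Pictures are saved under pics/ and viewed, at most 14 in all, crops included, and the job is handed in when it is done.

```bash
mkdir -p pics; ls; python3 - <<'E'
from station import bot
import cv2
s=bot.observe(); print(s['time_s'],s['ee_pos'],s['orientation'],s['grip_width'])
for n in ['top','scene']:
    c=bot.read_camera(n); cv2.imwrite(f'pics/{n}0.png',c['color'][:,:,::-1]); print(n,c['vfov'],c['world_from_camera'].round(3).tolist())
E
```

```text
pics
0.0 [ 0.26755048 -0.56439464  0.3031407 ] [-7.46104879e-04  9.75602936e-01  2.19541089e-01 -2.53665178e-04] 0.9950465620007921
top 54.52053632740592 [[0.018, -0.99, 0.14, 0.296], [-1.0, -0.021, -0.018, 0.059], [0.021, -0.14, -0.99, 1.091], [0.0, 0.0, 0.0, 1.0]]
scene 49.35730832507249 [[-0.215, 0.827, -0.52, 0.913], [0.976, 0.175, -0.127, 0.172], [-0.014, -0.535, -0.845, 0.857], [0.0, 0.0, 0.0, 1.0]]
```

View pics/top0.png

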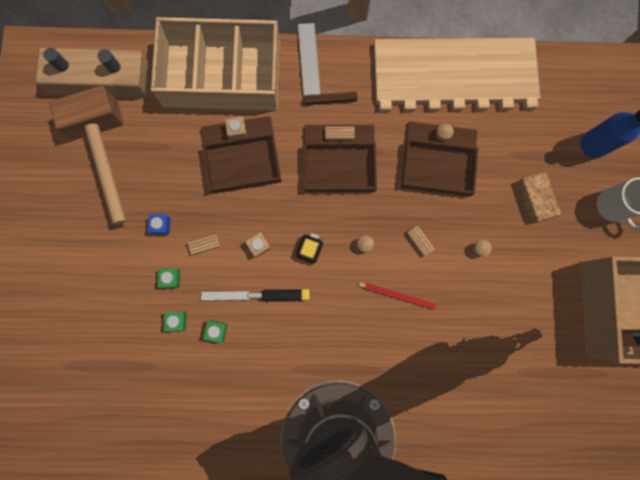

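View pics/scene0.png

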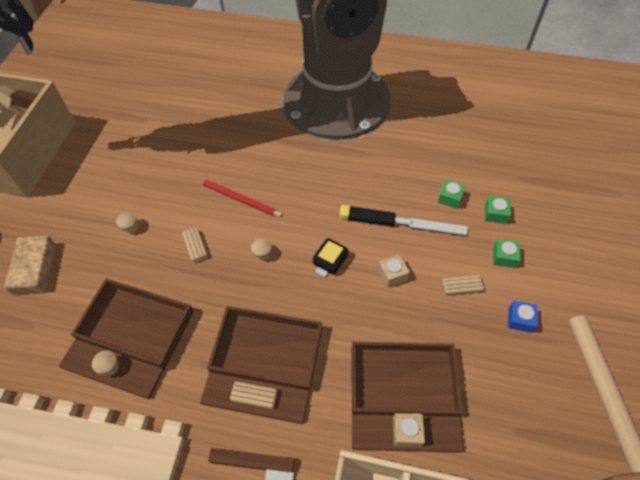

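Candidates in the top view:
- **Knobs:** (365,243) and (483,248). The one at (445,131) is a glued sample.
- **Tenons:** (203,245) and (420,241). The one at (340,132) is a sample.
- **Foot:** the beech one at (257,244). The blue (158,224) and green (168,278), (174,322), (214,332) ones are look-alikes, and (235,126) is a sample.
- **Tape:** (310,249).
- **Trays:** foot (240,165), tenon (340,165), knob (440,165).

```bash
cat > h.py <<'E'
from station import bot
import numpy as np, cv2
def cloud(n):
    c=bot.read_camera(n); z=c['z_map']; f=240/np.tan(np.radians(c['vfov'])/2)
    v,u=np.mgrid[:480,:640]
    p=np.stack([(u-c['cx'])*z/f,(v-c['cy'])*z/f,z],-1); T=c['world_from_camera']
    w=p@T[:3,:3].T+T[:3,3]; w[z==0]=np.nan
    return w,c['color']
def rect(w,xy,r,zlo,zhi):
    m=(np.hypot(w[...,0]-xy[0],w[...,1]-xy[1])<r)&(w[...,2]>zlo)&(w[...,2]<zhi)
    q=w[m]
    if len(q)<5: return None
    (cx,cy),(a,b),t=cv2.minAreaRect((q[:,:2]*1000).astype(np.float32))
    if a<b: a,b,t=b,a,t+90
    return dict(n=len(q),c=(round(cx),round(cy)),size=(round(a),round(b)),ang=round((t+90)%180-90),med=(q.mean(0)*1000).round(1).tolist(),ztop=round(float(np.percentile(q[:,2],90))*1000,1))
E
python3 - <<'E'
from h import *
seeds={'knobA':(365,243),'knobB':(483,248),'tenA':(203,245),'tenB':(420,241),'foot':(257,244),'tape':(310,249)}
trays={'ft':(240,165),'tt':(340,165),'kt':(440,165)}
wt,col=cloud('top'); ws,_=cloud('scene')
for k,(u,v) in seeds.items():
    p=wt[v,u]; print(k,p.round(3))
    for w in(wt,ws):
        lo={'k':.018,'t':.010,'f':.026}[k[0]]
        print('  ',rect(w,p[:2],.05 if k!='knobA' else .035,lo,.06))
for k,(u,v) in trays.items():
    p=wt[v,u]; print(k,p.round(3))
    for w in(wt,ws):
        print('  wall',rect(w,p[:2],.125,.024,.0315)); 
cv2.imwrite('pics/crop.png',cv2.resize(col[195:285,130:510,::-1],None,fx=2.1,fy=2.1,interpolation=cv2.INTER_CUBIC))
E
```

```text
knobA [ 0.44  -0.057  0.033]
   {'n': 217, 'c': (441, -58), 'size': (37, 36), 'ang': -44, 'med': [439.7, -56.9, 31.4], 'ztop': 35.3}
   {'n': 318, 'c': (441, -54), 'size': (37, 37), 'ang': 84, 'med': [444.4, -52.7, 30.2], 'ztop': 34.4}
knobB [ 0.434 -0.33   0.034]
   {'n': 223, 'c': (436, -329), 'size': (36, 36), 'ang': 85, 'med': [435.2, -328.0, 31.4], 'ztop': 35.5}
   {'n': 300, 'c': (437, -327), 'size': (38, 36), 'ang': 17, 'med': [439.7, -324.0, 29.6], 'ztop': 34.4}
tenA [0.43  0.317 0.016]
   {'n': 385, 'c': (433, 318), 'size': (70, 30), 'ang': -71, 'med': [432.6, 317.5, 15.3], 'ztop': 17.8}
   {'n': 598, 'c': (434, 321), 'size': (70, 32), 'ang': -73, 'med': [434.9, 320.3, 15.1], 'ztop': 17.2}
tenB [ 0.45  -0.188  0.016]
   {'n': 376, 'c': (451, -189), 'size': (69, 31), 'ang': 35, 'med': [451.0, -188.4, 16.0], 'ztop': 18.8}
   {'n': 496, 'c': (453, -185), 'size': (72, 30), 'ang': 36, 'med': [453.5, -184.4, 15.4], 'ztop': 17.6}
foot [0.432 0.19  0.035]
   {'n': 337, 'c': (433, 191), 'size': (43, 42), 'ang': 34, 'med': [432.9, 190.2, 32.8], 'ztop': 36.6}
   {'n': 498, 'c': (434, 1
[... 335 characters left out ...]
l {'n': 550, 'c': (650, 241), 'size': (170, 159), 'ang': -79, 'med': [629.9, 241.3, 28.5], 'ztop': 30.7}
  wall {'n': 1304, 'c': (651, 244), 'size': (171, 163), 'ang': -79, 'med': [634.8, 242.6, 28.7], 'ztop': 30.7}
tt [0.633 0.001 0.004]
  wall {'n': 839, 'c': (645, 3), 'size': (170, 156), 'ang': -88, 'med': [656.7, 3.0, 28.4], 'ztop': 30.8}
  wall {'n': 1957, 'c': (645, 6), 'size': (171, 157), 'ang': -89, 'med': [661.0, 6.9, 28.2], 'ztop': 30.4}
kt [ 0.637 -0.241  0.008]
  wall {'n': 492, 'c': (642, -237), 'size': (171, 140), 'ang': 83, 'med': [632.5, -237.2, 28.7], 'ztop': 31.0}
  wall {'n': 1125, 'c': (651, -236), 'size': (173, 159), 'ang': 84, 'med': [633.3, -232.1, 28.6], 'ztop': 30.8}
```

View pics/crop.png

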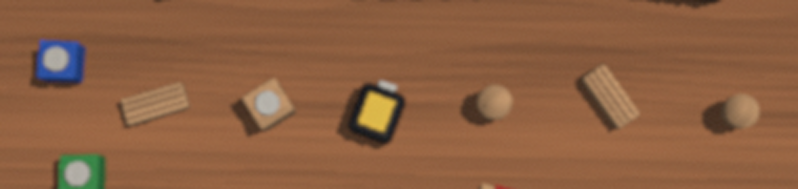

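The crop shows the beech foot at (267,103) next to the blue (57,60) and green (78,172) ones. The tenons are at (155,103) and (610,97), the knobs at (493,102) and (742,110), and the tape at (377,112). Sizes and heights match the descriptions. I'll start with knob B.

```bash
cat > g.py <<'E'
import sys,numpy as np
from station import bot
from scipy.spatial.transform import Rotation as R
# usage: g.py x y z yawdeg(of closing axis, mod 180)   mm
x,y,z,a=map(float,sys.argv[1:5])
s=bot.observe(); q=s['orientation']; M=R.from_quat(np.roll(q,-1)).as_matrix(); p=s['ee_pos']*1000 if hasattr(s['ee_pos'],'shape') else np.array(s['ee_pos'])*1000
ph=np.degrees(np.arctan2(M[1,0],M[0,0]))
best=min((a+90+180*k for k in range(-3,4)),key=lambda b:abs(b-ph))
for b in sorted({best,best+180,best-180},key=lambda b:abs(b-ph))[:2]:
    r=np.radians(b); d=np.array([x,y,z])-p
    print('phi',round(ph,1),'turn',round(-np.radians(b-ph),3),'then cm',np.round([(d[0]*np.cos(r)+d[1]*np.sin(r))/10,(d[0]*np.sin(r)-d[1]*np.cos(r))/10,-d[2]/10],2))
print('t',round(s['time_s'],2),'p',p.round(1),'q7',round(s['joint_positions'][6],2),'grip',round(s['grip_width'],3),s['grip_force'],'F',np.round(s['ft_force'],1),'tilt',np.round(M[:,2],3))
E
python3 g.py 436.5 -328 150 -6.5
```

```text
phi 25.4 turn -1.015 then cm [25.41 14.1  15.34]
phi 25.4 turn 2.127 then cm [-25.41 -14.1   15.34]
t 0.2 p [ 267.6 -564.5  303.4] q7 -0.08 grip 0.996 0.0 F [-0.   0.1 -0.4] tilt [-0.     0.001 -1.   ]
```

```bash
python3 -m pendant '[0,0,0,-0.169,1, 0,0,0,-0.169,1, 0,0,0,-0.169,1, 0,0,0,-0.169,1, 0,0,0,-0.169,1, 0,0,0,-0.169,1, 3.63,2.01,0,0,1, 3.63,2.01,0,0,1, 3.63,2.01,0,0,1, 3.63,2.01,2,0,1, 3.63,2.01,3,0,1, 3.63,2.01,3,0,1, 3.63,2.01,3,0,1, 0,0,3,0,1, 0,0,1.4,0,1]'; python3 g.py 436.5 -328 74 -6.5
```

```text
time_s: 2.08
ee_pos: [0.436, -0.3277, 0.1484]
orientation: [-0.001, 0.746, 0.666, -0.0]
ft_force: [0.2, -0.1, 1.1]
grip_width: 0.999
grip_force: 0.0
phi 83.5 turn 0.0 then cm [-0.03  0.06  7.44]
phi 83.5 turn -3.141 then cm [ 0.03 -0.06  7.44]
t 2.08 p [ 436.  -327.7  148.4] q7 0.25 grip 0.999 0.0 F [ 0.2 -0.1  1.1] tilt [-0.002  0.001 -1.   ]
```

```bash
python3 -m pendant '[0,0,3,0,1, 0,0,2.5,0,1, 0,0,1.4,0,1, 0,0,0.5,0,1, 0,0,0,0,0, 0,0,0,0,0, 0,0,0,0,0, 0,0,0,0,0, 0,0,0,0,0, 0,0,0,0,0, 0,0,0,0,0]'; python3 g.py 629 -270 165 -6.5
```

```text
time_s: 3.45
ee_pos: [0.4368, -0.3286, 0.077]
orientation: [0.001, 0.746, 0.666, 0.0]
ft_force: [-2.0, 1.4, 8.2]
grip_width: 0.419
grip_force: 59.0
phi 83.5 turn -0.001 then cm [ 8.   18.43 -8.8 ]
phi 83.5 turn 3.141 then cm [ -8.   -18.43  -8.8 ]
t 3.45 p [ 436.8 -328.6   77. ] q7 0.21 grip 0.419 58.9937734475825 F [-2.   1.4  8.2] tilt [ 0.001 -0.001 -1.   ]
```

```bash
python3 -m pendant '[0,0,-2,0,0, 0,0,-3.5,0,0, 0,0,-3.5,0,0, 1.33,3,0,0,0, 1.33,3,0,0,0, 1.33,3,0,0,0, 1.33,3,0,0,0, 1.33,3,0,0,0, 1.33,3,0,0,0, 0,0,0,0,0, 0,0,0,0,0]'; python3 g.py 625 -270 82 -6.5; python3 - <<'E'
from h import *
w,c=cloud('wrist'); cv2.imwrite('pics/w1.png',c[:,:,::-1])
w,c=cloud('top')
def tray(w,x,y,yaw):
    r=np.radians(yaw); X=np.array([np.cos(r),np.sin(r)]);Y=np.array([-X[1],X[0]])
    d=w[...,:2]-[x,y]; lx=d@X; ly=d@Y
    m=(w[...,2]>.024)&(w[...,2]<.034)&(lx<.066)&(abs(ly)<.1)&(lx>-.07)
    print(cv2.minAreaRect((w[m][:,:2]*1000).astype(np.float32)))
for t in [(.629,.238,11),(.624,.004,2),(.629,-.234,-6.5)]: tray(w,*t)
E
```

```text
time_s: 4.82
ee_pos: [0.6237, -0.2699, 0.1659]
orientation: [-0.0, 0.746, 0.666, -0.0]
ft_force: [-0.3, -0.3, -0.3]
grip_width: 0.417
grip_force: 59.9
phi 83.5 turn -0.001 then cm [0.   0.13 8.39]
phi 83.5 turn 3.141 then cm [-0.   -0.13  8.39]
t 4.83 p [ 623.7 -269.9  165.9] q7 0.06 grip 0.417 59.92942772805691 F [-0.3 -0.3 -0.3] tilt [-0.001 -0.    -1.   ]
((631.425537109375, 236.9423828125), (123.62977600097656, 170.12464904785156), 10.924720764160156)
((624.3926391601562, 2.5743255615234375), (115.3817367553711, 169.7147979736328), 1.4240323305130005)
((633.0267333984375, -235.71975708007812), (170.44737243652344, 123.13056182861328), 84.03695678710938)
```

View pics/w1.png

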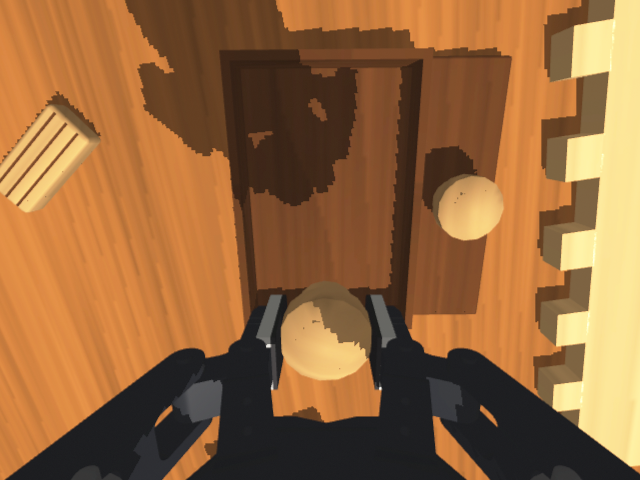

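Knob B is held upright at (325,330) over the near end of the knob tray (220–420, 50–310). Next I lower it.

```bash
python3 -m pendant '[0,0.1,3,0,0, 0,0,3,0,0, 0,0,1.6,0,0, 0,0,0.5,0,0, 0,0,0.1,0,0, 0,0,0,0,0, 0,0,0,0,0.6, 0,0,0,0,0.6, 0,0,0,0,0.6, 0,0,0,0,0.6, 0,0,-2,0,0.6, 0,0,-3.5,0,0.6, 0,0,-3,0,0.6, 0,0,0,0,1]'; python3 g.py 441 -56 165 -6.5;python3 g.py 441 -56 165 -6.5 | tail -1; python3 - <<'E'
from h import *
w,c=cloud('top'); print(rect(w,(.625,-.27),.03,.02,.06))
E
```

```text
time_s: 6.68
ee_pos: [0.6272, -0.2701, 0.1734]
orientation: [0.003, 0.746, 0.666, 0.002]
ft_force: [0.3, -0.8, 0.4]
grip_width: 0.791
grip_force: 0.0
phi 83.5 turn -0.001 then cm [ 19.16 -20.92   0.84]
phi 83.5 turn 3.141 then cm [-19.16  20.92   0.84]
t 6.67 p [ 627.2 -270.1  173.4] q7 0.06 grip 0.791 0.0 F [ 0.3 -0.8  0.4] tilt [ 0.006 -0.002 -1.   ]
t 6.67 p [ 627.2 -270.1  173.4] q7 0.06 grip 0.791 0.0 F [ 0.3 -0.8  0.4] tilt [ 0.006 -0.002 -1.   ]
{'n': 207, 'c': (627, -270), 'size': (36, 34), 'ang': -29, 'med': [624.9, -269.1, 36.3], 'ztop': 41.1}
```

```bash
python3 -m pendant '[2.74,-2.99,0,0,1, 2.74,-2.99,0,0,1, 2.74,-2.99,0,0,1, 2.74,-2.99,0,0,1, 2.74,-2.99,0,0,1, 2.74,-2.99,0,0,1, 2.74,-2.99,1,0,1, 0,0,2,0,1, 0,0,0,0,1]'; python3 g.py 441 -56 77 -6.5
```

```text
time_s: 7.85
ee_pos: [0.4382, -0.055, 0.138]
orientation: [-0.001, 0.746, 0.666, -0.001]
ft_force: [-0.1, 0.0, 0.4]
grip_width: 1.001
grip_force: 0.0
phi 83.5 turn 0.0 then cm [-0.06  0.29  6.1 ]
phi 83.5 turn -3.141 then cm [ 0.06 -0.29  6.1 ]
t 7.85 p [438.2 -55.  138. ] q7 -0.32 grip 1.001 0.0 F [-0.1  0.   0.4] tilt [-0.003  0.    -1.   ]
```

```bash
python3 -m pendant '[-0.06,0.29,2.5,0,1, 0,0,2,0,1, 0,0,1.2,0,1, 0,0,0.3,0,1, 0,0,0,0,0, 0,0,0,0,0, 0,0,0,0,0, 0,0,0,0,0, 0,0,0,0,0, 0,0,0,0,0]';  python3 g.py 633 -198 165 -6.5
```

```text
time_s: 9.1
ee_pos: [0.4423, -0.0562, 0.0797]
orientation: [0.0, 0.746, 0.666, 0.0]
ft_force: [-2.8, -0.4, 9.3]
grip_width: 0.417
grip_force: 58.8
phi 83.5 turn -0.001 then cm [-11.93  20.55  -8.53]
phi 83.5 turn 3.141 then cm [ 11.93 -20.55  -8.53]
t 9.1 p [442.3 -56.2  79.7] q7 -0.38 grip 0.417 58.79587254021317 F [-2.8 -0.4  9.3] tilt [ 0.001 -0.    -1.   ]
```

```bash
python3 -m pendant '[0,0,-2,0,0, 0,0,-3.5,0,0, 0,0,-3,0,0, -1.7,2.93,0,0,0, -1.7,2.93,0,0,0, -1.7,2.93,0,0,0, -1.7,2.93,0,0,0, -1.7,2.93,0,0,0, -1.7,2.93,0,0,0, -1.7,2.93,0,0,0, 0,0,0,0,0, 0,0,0,0,0]';  python3 g.py 633 -198 85 -6.5
```

```text
time_s: 10.6
ee_pos: [0.6317, -0.1972, 0.1637]
orientation: [-0.001, 0.746, 0.666, -0.0]
ft_force: [-0.2, 0.0, 0.5]
grip_width: 0.421
grip_force: 60.1
phi 83.5 turn -0.0 then cm [-0.07  0.14  7.87]
phi 83.5 turn 3.141 then cm [ 0.07 -0.14  7.87]
t 10.6 p [ 631.7 -197.2  163.7] q7 -0.06 grip 0.421 60.11443679686636 F [-0.2  0.   0.5] tilt [-0.001  0.001 -1.   ]
```

```bash
python3 -m pendant '[-0.07,0.14,3,0,0, 0,0,3,0,0, 0,0,1.3,0,0, 0,0,0.5,0,0, 0,0,0.1,0,0, 0,0,0,0,0, 0,0,0,0,0.6, 0,0,0,0,0.6, 0,0,0,0,0.6, 0,0,0,0,0.6, 0,0,-2,0,0.6, 0,0,-3.5,0,0.6, 0,0,-3,0,0.6, 0,0,0,0,1]'; python3 g.py 452 -187 130 -54.5; python3 - <<'E'
from h import *
w,c=cloud('top'); print(rect(w,(.633,-.198),.03,.02,.06)); print(rect(w,(.627,-.27),.03,.02,.06))
print(rect(w,(.452,-.187),.05,.01,.04))
E
```

```text
time_s: 12.35
ee_pos: [0.6354, -0.1989, 0.1743]
orientation: [0.003, 0.746, 0.666, 0.002]
ft_force: [0.2, 0.0, 0.1]
grip_width: 0.797
grip_force: 0.0
phi 83.5 turn 0.837 then cm [-14.24 -11.62   4.43]
phi 83.5 turn -2.305 then cm [14.24 11.62  4.43]
t 12.35 p [ 635.4 -198.9  174.3] q7 -0.06 grip 0.797 0.0 F [0.2 0.  0.1] tilt [ 0.006 -0.001 -1.   ]
{'n': 183, 'c': (635, -197), 'size': (37, 31), 'ang': -12, 'med': [633.2, -196.2, 36.2], 'ztop': 41.0}
{'n': 196, 'c': (627, -273), 'size': (38, 34), 'ang': -7, 'med': [624.3, -271.7, 36.6], 'ztop': 41.3}
{'n': 384, 'c': (451, -189), 'size': (69, 31), 'ang': 37, 'med': [450.9, -188.3, 16.0], 'ztop': 18.7}
```

```bash
python3 -m pendant '[0,0,0,0.167,1, 0,0,0,0.167,1, 0,0,0,0.167,1, 0,0,0,0.167,1, 0,0,0,0.169,1, -2.85,-2.32,0,0,1, -2.85,-2.32,0,0,1, -2.85,-2.32,1,0,1, -2.85,-2.32,1.7,0,1, -2.85,-2.32,1.7,0,1, 0,0,0,0,1]'; python3 g.py 452 -187 75 -54.5; python3 - <<'E'
from h import *
w,c=cloud('wrist'); print(rect(w,(.452,-.187),.05,.01,.03))
E
```

```text
time_s: 13.78
ee_pos: [0.4461, -0.1866, 0.1245]
orientation: [-0.002, 0.953, 0.304, -0.003]
ft_force: [0.0, -0.7, -0.2]
grip_width: 1.0
grip_force: 0.0
phi 35.4 turn -0.001 then cm [0.46 0.38 4.95]
phi 35.4 turn 3.14 then cm [-0.46 -0.38  4.95]
t 13.78 p [ 446.1 -186.6  124.5] q7 -0.72 grip 1.0 0.0 F [ 0.  -0.7 -0.2] tilt [-0.006  0.001 -1.   ]
{'n': 6094, 'c': (452, -187), 'size': (70, 30), 'ang': 36, 'med': [453.9, -184.9, 15.7], 'ztop': 16.6}
```

```bash
python3 -m pendant '[0.46,0.38,2,0,1, 0,0,2,0,1, 0,0,0.8,0,1, 0,0,0.2,0,1, 0,0,0,0,0, 0,0,0,0,0, 0,0,0,0,0, 0,0,0,0,0, 0,0,0,0,0, 0,0,0,0,0, 0,0,0,0,0]';  python3 g.py 624.5 -36 165 1.5
```

```text
time_s: 15.2
ee_pos: [0.4564, -0.1875, 0.0766]
orientation: [0.0, 0.952, 0.305, 0.0]
ft_force: [-2.0, 0.8, 6.7]
grip_width: 0.33
grip_force: 59.5
phi 35.5 turn -0.977 then cm [14.7  17.2  -8.84]
phi 35.5 turn 2.164 then cm [-14.7  -17.2   -8.84]
t 15.2 p [ 456.4 -187.5   76.6] q7 -0.74 grip 0.33 59.50239300727844 F [-2.   0.8  6.7] tilt [ 0.001 -0.    -1.   ]
```

```bash
python3 -m pendant '[0,0,-2,0,0, 0,0,-3.5,0,0, 0,0,-3.4,0,0, 0,0,0,-0.163,0, 0,0,0,-0.163,0, 0,0,0,-0.163,0, 0,0,0,-0.163,0, 0,0,0,-0.163,0, 0,0,0,-0.162,0, 2.98,3.44,0,0,0, 2.98,3.44,0,0,0, 2.98,3.44,0,0,0, 2.98,3.44,0,0,0, 2.98,3.44,0,0,0, 0,0,0,0,0, 0,0,0,0,0]';  python3 g.py 624.5 -34 81.5 1.5
python3 - <<'E'
from h import *
w,c=cloud('wrist'); cv2.imwrite('pics/w2.png',c[:,:,::-1]); print(rect(w,(.624,-.037),.05,.09,.107))
E
```

```text
time_s: 17.2
ee_pos: [0.6237, -0.0345, 0.1646]
orientation: [-0.0, 0.698, 0.716, -0.001]
ft_force: [-0.1, -0.5, -0.3]
grip_width: 0.333
grip_force: 59.5
phi 91.5 turn -0.0 then cm [0.04 0.08 8.31]
phi 91.5 turn 3.141 then cm [-0.04 -0.08  8.31]
t 17.2 p [623.7 -34.5 164.6] q7 -0.2 grip 0.333 59.482489228248596 F [-0.1 -0.5 -0.3] tilt [-0.001 -0.001 -1.   ]
{'n': 10495, 'c': (627, -37), 'size': (73, 53), 'ang': -72, 'med': [624.1, -33.1, 103.2], 'ztop': 104.5}
```

View pics/w2.png

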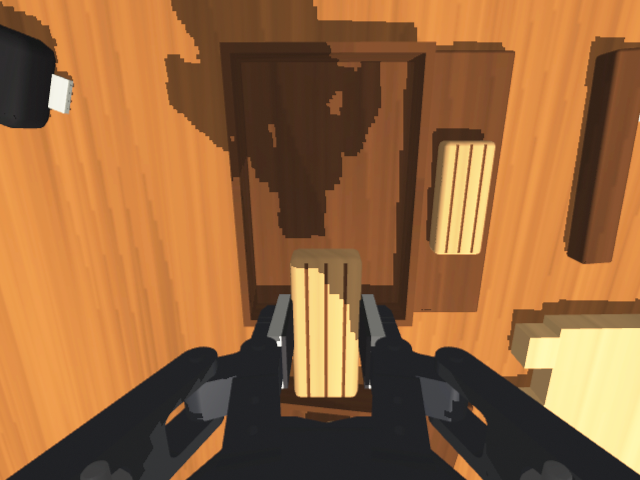

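The tenon is held flat and aligned at (326,322) over the tenon tray (220–430, 45–325), so I lower it. The next pick is tenon A at the far left.

```bash
python3 -m pendant '[0,0.08,3,0,0, 0,0,3,0,0, 0,0,1.7,0,0, 0,0,0.6,0,0, 0,0,0,0,0, 0,0,0,0,0.55, 0,0,0,0,0.55, 0,0,0,0,0.55, 0,0,0,0,0.55, 0,0,-2,0,0.55, 0,0,-3.5,0,0.55, 0,0,-3,0,0.55, 0,0,0,0,1]'; python3 g.py 433.5 319.5 130 18; python3 - <<'E'
from h import *
w,c=cloud('top'); print(rect(w,(.6245,-.037),.045,.015,.0235))
E
```

```text
time_s: 18.88
ee_pos: [0.6268, -0.0337, 0.1709]
orientation: [0.002, 0.698, 0.716, 0.002]
ft_force: [-0.5, 0.1, 0.6]
grip_width: 0.745
grip_force: 0.0
phi 91.5 turn -0.288 then cm [39.57 -7.47  4.09]
phi 91.5 turn 2.853 then cm [-39.57   7.47   4.09]
t 18.88 p [626.8 -33.7 170.9] q7 -0.2 grip 0.745 0.0 F [-0.5  0.1  0.6] tilt [ 0.006  0.    -1.   ]
{'n': 165, 'c': (627, -42), 'size': (70, 38), 'ang': -89, 'med': [627.1, -32.6, 20.4], 'ztop': 22.8}
```

```bash
python3 -m pendant '[0,0,0,-0.144,1, 0,0,0,-0.144,1, 3.96,-0.75,0,0,1, 3.96,-0.75,0,0,1, 3.96,-0.75,0,0,1, 3.96,-0.75,0,0,1, 3.96,-0.75,0,0,1, 3.96,-0.75,0,0,1, 3.96,-0.75,0,0,1, 3.96,-0.75,0,0,1, 3.96,-0.75,1.5,0,1, 3.96,-0.75,2.5,0,1, 0,0,0,0,1, 0,0,0,0,1]'; python3 g.py 433.5 319.5 74 18; python3 - <<'E'
from h import *
w,c=cloud('wrist'); print(rect(w,(.4335,.3195),.05,.01,.03)); print(rect(w,(.6245,-.037),.045,.015,.03))
E
```

```text
time_s: 20.68
ee_pos: [0.4314, 0.319, 0.1266]
orientation: [0.0, 0.588, 0.809, -0.001]
ft_force: [0.3, -1.4, -0.6]
grip_width: 1.002
grip_force: 0.0
phi 108.0 turn 0.0 then cm [-0.02  0.22  5.26]
phi 108.0 turn -3.142 then cm [ 0.02 -0.22  5.26]
t 20.68 p [431.4 319.  126.6] q7 -0.73 grip 1.002 0.0 F [ 0.3 -1.4 -0.6] tilt [-0.001 -0.001 -1.   ]
{'n': 5916, 'c': (432, 321), 'size': (70, 30), 'ang': -72, 'med': [431.5, 323.7, 15.7], 'ztop': 16.6}
None
```

```bash
python3 -m pendant '[0.15,0.12,2,0,1, 0,0,2,0,1, 0,0,0.8,0,1, 0,0,0.4,0,1, 0,0,0,0,0, 0,0,0,0,0, 0,0,0,0,0, 0,0,0,0,0, 0,0,0,0,0, 0,0,0,0,0, 0,0,-2,0,0, 0,0,-3.5,0,0, 0,0,-3.4,0,0, 0,0,0,0,0]';  python3 g.py 625.5 44 165 1.5
```

```text
time_s: 22.48
ee_pos: [0.4332, 0.3224, 0.1665]
orientation: [0.001, 0.588, 0.809, 0.002]
ft_force: [1.0, 1.2, -0.6]
grip_width: 0.33
grip_force: 59.3
phi 108.0 turn 0.288 then cm [-28.34  18.5    0.15]
phi 108.0 turn -2.854 then cm [ 28.34 -18.5    0.15]
t 22.48 p [433.2 322.4 166.5] q7 -0.7 grip 0.33 59.299333691596985 F [ 1.   1.2 -0.6] tilt [ 0.004  0.003 -1.   ]
```

```bash
python3 -m pendant '[0,0,0,0.144,0, 0,0,0,0.144,0, -3.54,2.31,0,0,0, -3.54,2.31,0,0,0, -3.54,2.31,0,0,0, -3.54,2.31,0,0,0, -3.54,2.31,0,0,0, -3.54,2.31,0,0,0, -3.54,2.31,0,0,0, -3.54,2.31,0,0,0, 0,0,0,0,0, 0,0,0,0,0]';  python3 g.py 625.5 44 81.5 1.5
python3 - <<'E'
from h import *
w,c=cloud('wrist'); cv2.imwrite('pics/w3.png',c[:,:,::-1]); print(rect(w,(.6245,.044),.05,.09,.107)); print(rect(w,(.6245,-.037),.04,.015,.03))
E
```

```text
time_s: 23.98
ee_pos: [0.6236, 0.0434, 0.163]
orientation: [-0.001, 0.698, 0.716, -0.0]
ft_force: [-0.2, 0.0, -0.0]
grip_width: 0.33
grip_force: 59.3
phi 91.5 turn -0.0 then cm [0.06 0.19 8.15]
phi 91.5 turn 3.141 then cm [-0.06 -0.19  8.15]
t 23.98 p [623.6  43.4 163. ] q7 -0.33 grip 0.33 59.30092513561249 F [-0.2  0.  -0. ] tilt [-0.002  0.    -1.   ]
{'n': 10917, 'c': (622, 44), 'size': (73, 53), 'ang': 73, 'med': [623.9, 48.2, 102.7], 'ztop': 104.0}
{'n': 902, 'c': (627, -69), 'size': (33, 16), 'ang': -2, 'med': [626.8, -70.8, 22.7], 'ztop': 28.4}
```

View pics/w3.png

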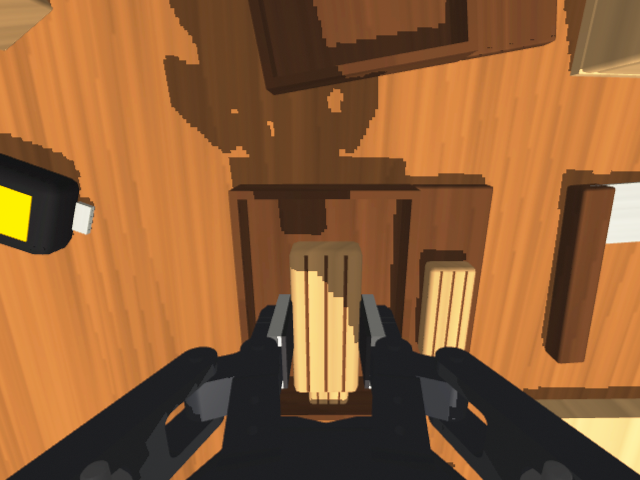

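The second tenon is held flat at (326,317). The first lies in the tray beyond the lower edge, around (330,398). Keeping TCP y at about 0.042 leaves roughly 8 mm at each end.

```bash
python3 -m pendant '[-0.1,0.17,3,0,0, 0,0,3,0,0, 0,0,1.5,0,0, 0,0,0.6,0,0, 0,0,0,0,0, 0,0,0,0,0.55, 0,0,0,0,0.55, 0,0,0,0,0.55, 0,0,0,0,0.55, 0,0,-2,0,0.55, 0,0,-3.5,0,0.55, 0,0,-3,0,0.55, 0,0,0,0,1]'; python3 g.py 433.5 192.5 145 33.5
```

```text
time_s: 25.65
ee_pos: [0.6276, 0.0425, 0.172]
orientation: [0.002, 0.698, 0.716, 0.002]
ft_force: [0.2, 0.5, -1.0]
grip_width: 0.746
grip_force: 0.0
phi 91.5 turn -0.559 then cm [23.22 -7.91  2.7 ]
phi 91.5 turn 2.583 then cm [-23.22   7.91   2.7 ]
t 25.65 p [627.6  42.5 172. ] q7 -0.33 grip 0.746 0.0 F [ 0.2  0.5 -1. ] tilt [ 0.006  0.001 -1.   ]
```

```bash
python3 -m pendant '[0,0,0,-0.14,1, 0,0,0,-0.14,1, 0,0,0,-0.14,1, 0,0,0,-0.139,1, 3.32,-1.13,0,0,1, 3.32,-1.13,0,0,1, 3.32,-1.13,0,0,1, 3.32,-1.13,0,0,1, 3.32,-1.13,0,0,1, 3.32,-1.13,0.5,0,1, 3.32,-1.13,2,0,1, 0,0,0,0,1, 0,0,0,0,1]'; python3 g.py 433.5 192.5 75 33.5; python3 - <<'E'
from h import *
w,c=cloud('wrist'); print(rect(w,(.4335,.1925),.04,.02,.04)); cv2.imwrite('pics/w4.png',c[:,:,::-1])
w,c=cloud('top')
for y in(-.038,.042):print(rect(w,(.625,y),.042,.015,.0235))
E
```

```text
time_s: 27.28
ee_pos: [0.4321, 0.192, 0.1432]
orientation: [0.0, 0.473, 0.881, -0.0]
ft_force: [1.3, -0.1, 0.1]
grip_width: 1.0
grip_force: 0.0
phi 123.5 turn 0.0 then cm [-0.03  0.15  6.82]
phi 123.5 turn -3.141 then cm [ 0.03 -0.15  6.82]
t 27.27 p [432.1 192.  143.2] q7 -0.29 grip 1.0 0.0 F [ 1.3 -0.1  0.1] tilt [ 0. -0. -1.]
{'n': 5280, 'c': (433, 193), 'size': (42, 42), 'ang': -57, 'med': [431.2, 195.9, 32.6], 'ztop': 36.2}
{'n': 328, 'c': (627, -42), 'size': (71, 31), 'ang': 89, 'med': [626.7, -43.3, 20.4], 'ztop': 22.7}
{'n': 334, 'c': (627, 39), 'size': (69, 32), 'ang': -89, 'med': [626.3, 39.9, 20.4], 'ztop': 22.7}
```

View pics/w4.png

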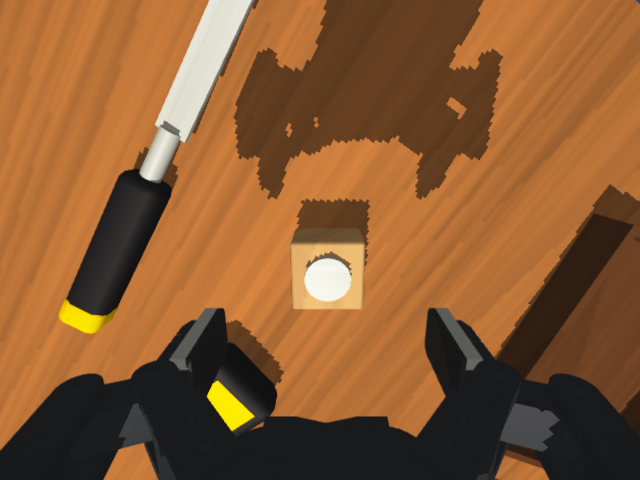

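The foot, beech with its steel glide, sits centred between the open fingers at (328,275). The tape at (235,390) is clear of the left finger, and both tenons measure flat in their tray. I grip the foot next.

```bash
python3 -m pendant '[0.05,0.15,2.5,0,1, 0,0,2.5,0,1, 0,0,1.2,0,1, 0,0,0.5,0,1, 0,0,0,0,0, 0,0,0,0,0, 0,0,0,0,0, 0,0,0,0,0, 0,0,0,0,0, 0,0,0,0,0]';  python3 g.py 627 238 165 11
```

```text
time_s: 28.62
ee_pos: [0.4331, 0.1936, 0.0767]
orientation: [0.001, 0.473, 0.881, 0.0]
ft_force: [-0.4, -0.1, 5.8]
grip_width: 0.479
grip_force: 60.7
phi 123.5 turn 0.393 then cm [ 0.66 19.89 -8.83]
phi 123.5 turn -2.749 then cm [ -0.66 -19.89  -8.83]
t 28.62 p [433.1 193.6  76.7] q7 -0.39 grip 0.479 60.6857693195343 F [-0.4 -0.1  5.8] tilt [ 0.001  0.    -1.   ]
```

```bash
python3 -m pendant '[0,0,-2,0,0, 0,0,-3.5,0,0, 0,0,-3.4,0,0, 0,0,0,0.131,0, 0,0,0,0.131,0, 0,0,0,0.131,0, 0.1,2.84,0,0,0, 0.1,2.84,0,0,0, 0.1,2.84,0,0,0, 0.1,2.84,0,0,0, 0.1,2.84,0,0,0, 0.1,2.84,0,0,0, 0.1,2.84,0,0,0, 0,0,0,0,0, 0,0,0,0,0]';  python3 g.py 627 238 82 11
python3 - <<'E'
from h import *
w,c=cloud('wrist'); cv2.imwrite('pics/w5.png',c[:,:,::-1])
E
```

```text
time_s: 30.5
ee_pos: [0.6257, 0.2381, 0.1648]
orientation: [-0.0, 0.636, 0.772, -0.0]
ft_force: [-0.9, -0.0, -1.0]
grip_width: 0.48
grip_force: 60.9
phi 101.0 turn 0.0 then cm [-0.03  0.12  8.28]
phi 101.0 turn -3.141 then cm [ 0.03 -0.12  8.28]
t 30.5 p [625.7 238.1 164.8] q7 -0.48 grip 0.48 60.85386872291565 F [-0.9 -0.  -1. ] tilt [-0.001 -0.    -1.   ]
```

View pics/w5.png

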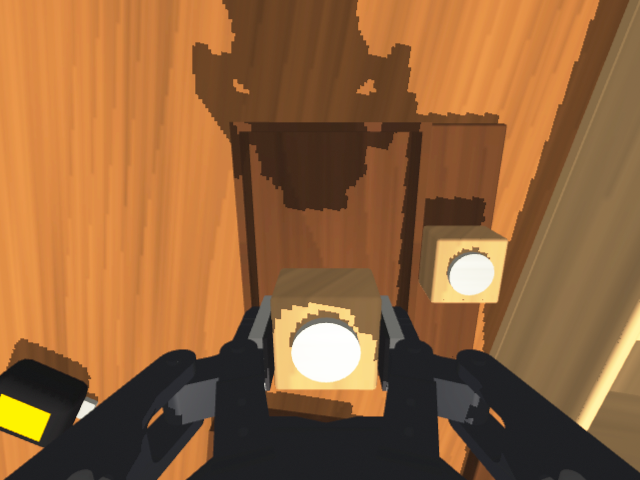

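The foot is held level at (326,335), aligned with the foot tray (235–420, 125 and below), whose sample is at (470,265). I set it down, retreat and check everything.

```bash
python3 -m pendant '[0,0.1,3,0,0, 0,0,3,0,0, 0,0,1.6,0,0, 0,0,0.6,0,0, 0,0,0.1,0,0, 0,0,0,0,0, 0,0,0,0,0.65, 0,0,0,0,0.65, 0,0,0,0,0.65, 0,0,0,0,0.65, 0,0,-2,0,0.65, 0,0,-4,0,0.65, 0,0,-5,0,0.65, 0,-5,-5,0,0.65, 0,-5,0,0,0.65, 0,-5,0,0,0.65, 0,-5,0,0,0.65, 0,0,0,0,0.65]'; python3 - <<'E'
from h import *
w,c=cloud('top'); cv2.imwrite('pics/end.png',c[90:290,120:520,::-1].repeat(2,0).repeat(2,1)); v,_=cloud('scene')
for n,p,r,lo,hi in [('knob1',(.626,-.270),.03,.02,.06),('knob2',(.634,-.198),.03,.02,.06),('ten1',(.626,-.041),.042,.015,.0235),('ten2',(.626,.04),.042,.015,.0235),('foot',(.627,.238),.036,.03,.06),('tape',(.428,.073),.05,.01,.06)]:
    print(n,rect(w,p,r,lo,hi),rect(v,p,r,lo,hi))
E
```

```text
time_s: 32.8
ee_pos: [0.4336, 0.2008, 0.2374]
orientation: [0.001, 0.635, 0.772, -0.001]
ft_force: [1.0, 0.8, 0.3]
grip_width: 0.651
grip_force: 0.0
knob1 {'n': 219, 'c': (626, -272), 'size': (37, 36), 'ang': 55, 'med': [624.7, -270.0, 36.1], 'ztop': 40.4} {'n': 414, 'c': (627, -268), 'size': (37, 37), 'ang': 71, 'med': [629.1, -265.7, 34.7], 'ztop': 39.6}
knob2 {'n': 213, 'c': (635, -200), 'size': (38, 35), 'ang': -44, 'med': [632.6, -198.6, 36.2], 'ztop': 40.3} {'n': 421, 'c': (636, -197), 'size': (37, 37), 'ang': 70, 'med': [637.5, -194.4, 34.9], 'ztop': 39.3}
ten1 {'n': 326, 'c': (626, -42), 'size': (70, 40), 'ang': -89, 'med': [626.9, -41.8, 20.3], 'ztop': 22.6} {'n': 735, 'c': (626, -39), 'size': (71, 51), 'ang': -88, 'med': [629.1, -39.5, 20.1], 'ztop': 22.2}
ten2 {'n': 325, 'c': (627, 39), 'size': (69, 31), 'ang': -89, 'med': [626.4, 40.4, 20.1], 'ztop': 22.4} {'n': 712, 'c': (627, 42), 'size': (70, 31), 'ang': -89, 'med': [628.3, 43.2, 20.2], 'ztop': 22.1}
foot {'n': 263, 'c': (629, 236), 'size': (43, 41), 'ang': 10, 'med': [630.1, 232.4, 38.0], 'ztop': 41.9} {'n': 705, 'c': (629, 239), 'size': (43, 43), 'ang': -80, 'med': [630.6, 238.5, 37.5], 'ztop': 41.2}
tape {'n': 194, 'c': (442, 66), 'size': (52, 27), 'ang': 64, 'med': [441.0, 62.1, 28.6], 'ztop': 32.0} {'n': 846, 'c': (428, 75), 'size': (58, 53), 'ang': -19, 'med': [432.7, 76.2, 26.9], 'ztop': 31.1}
```

View pics/end.png

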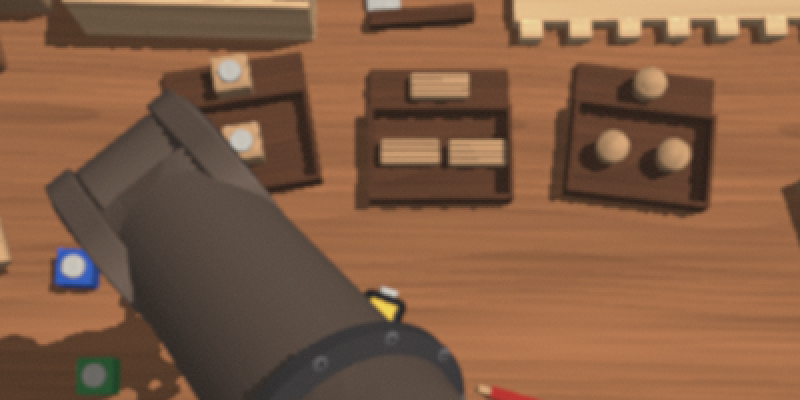

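All five parts are in the right trays: foot (243,140), tenons (410,152) and (476,152), knobs (612,147) and (673,155). The tape hasn't moved. Tenon 1 is close to the end wall, so I check that it lies flat before handing in.

```bash
python3 - <<'E'
from h import *
w,_=cloud('scene'); s=[]
for y in(-.039,.042):
    m=(abs(w[...,0]-.626)<.012)&(abs(w[...,1]-y)<.03)&(w[...,2]>.012)&(w[...,2]<.04); q=w[m]
    k=np.linalg.lstsq(np.c_[q[:,:2],np.ones(len(q))],q[:,2],rcond=None)[0]; print(len(q),k,q[:,2].mean()); s.append(np.hypot(k[0],k[1]))
if max(s)<.05: print(bot.hand_in())
E
```

```text
473 [ 0.0086889  -0.00657878  0.01488947] 0.02058506466790177
483 [0.00721979 0.00524874 0.01592474] 0.020666563543301233
the job is handed in; nothing more can be done
None
```

I handed the job in at about 33 s of the 118 s allowed: both knobs, both tenons and the foot stand or lie as they should in their matching trays, and the tape measure did not move. One tenon lies flat but very close to the end wall of its tray.

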